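Set the flip tags on the parts-bin board to match the stock

TASK

Bring the flip tags on the stock board up to date: with a fingertip, gently push over those that are wrong, so that the tag of every full bin leans back towards its bin with its solid-disc face up, and the tag of every bin that is not full leans the other way with its open-ring face up. Only push the tags, do not pinch them, and leave the bins and the other things on the bench where they are.

Things in the scene. Friction and masses are not known exactly. Their poses are not given: they have to be found in the camera images.
- tag_a (a joint): Lean of flip tag a, rad: +0.87 (50 deg) rests leaning to its bin, solid-disc face up; -0.87 rests leaning away from the bins, open-ring face up; 0 upright. White plate 56 mm wide, 60 mm tall, 2.6 mm thick, 17 g, hinged at its bottom edge. Push the slippery free edge level, with a fingertip 12 to 18 mm lower than it, across the hinge: 20 deg past upright it falls over by itself. Takes under 3 N.
- pin_a (a point): Middle of tag a's hinge pin, 95 mm above the bench; fixed. x axis level to the bins, y along the hinge, z up. At rest the tag's free edge is 44 mm level from the pin, 37 mm above it. The bracket rises 13 mm above the pin within 20 mm of it; the rail top is 11 mm below the pin. Letters are in any order along the rail, tags 90 mm apart.
- bay_a (a point): Middle of tag a's bay on the tray floor, 4 mm above the bench, 100 mm level from its pin: the bin that stands here is tag a's bin. The stock board is a fixed grey steel tray, 480 x 205 mm, of five bays 90 mm apart, with the tag rail along its front on two end posts 84 mm high.
- tag_b (a joint): Lean of flip tag b, rad: +0.87 (50 deg) rests leaning to its bin, solid-disc face up; -0.87 rests leaning away from the bins, open-ring face up; 0 upright. White plate 56 mm wide, 60 mm tall, 2.6 mm thick, 17 g, hinged at its bottom edge. Push the slippery free edge level, with a fingertip 12 to 18 mm lower than it, across the hinge: 20 deg past upright it falls over by itself. Takes under 3 N.
- pin_b (a point): Middle of tag b's hinge pin, 95 mm above the bench; fixed. x axis level to the bins, y along the hinge, z up. At rest the tag's free edge is 44 mm level from the pin, 37 mm above it. The bracket rises 13 mm above the pin within 20 mm of it; the rail top is 11 mm below the pin. Letters are in any order along the rail, tags 90 mm apart.
- bay_b (a point): Middle of tag b's bay on the tray floor, 4 mm above the bench, 100 mm level from its pin: the bin that stands here is tag b's bin. The stock board is a fixed grey steel tray, 480 x 205 mm, of five bays 90 mm apart, with the tag rail along its front on two end posts 84 mm high.
- tag_c (a joint): Lean of flip tag c, rad: +0.87 (50 deg) rests leaning to its bin, solid-disc face up; -0.87 rests leaning away from the bins, open-ring face up; 0 upright. White plate 56 mm wide, 60 mm tall, 2.6 mm thick, 17 g, hinged at its bottom edge. Push the slippery free edge level, with a fingertip 12 to 18 mm lower than it, across the hinge: 20 deg past upright it falls over by itself. Takes under 3 N.
- pin_c (a point): Middle of tag c's hinge pin, 95 mm above the bench; fixed. x axis level to the bins, y along the hinge, z up. At rest the tag's free edge is 44 mm level from the pin, 37 mm above it. The bracket rises 13 mm above the pin within 20 mm of it; the rail top is 11 mm below the pin. Letters are in any order along the rail, tags 90 mm apart.
- bay_c (a point): Middle of tag c's bay on the tray floor, 4 mm above the bench, 100 mm level from its pin: the bin that stands here is tag c's bin. The stock board is a fixed grey steel tray, 480 x 205 mm, of five bays 90 mm apart, with the tag rail along its front on two end posts 84 mm high.
- tag_d (a joint): Lean of flip tag d, rad: +0.87 (50 deg) rests leaning to its bin, solid-disc face up; -0.87 rests leaning away from the bins, open-ring face up; 0 upright. White plate 56 mm wide, 60 mm tall, 2.6 mm thick, 17 g, hinged at its bottom edge. Push the slippery free edge level, with a fingertip 12 to 18 mm lower than it, across the hinge: 20 deg past upright it falls over by itself. Takes under 3 N.
- pin_d (a point): Middle of tag d's hinge pin, 95 mm above the bench; fixed. x axis level to the bins, y along the hinge, z up. At rest the tag's free edge is 44 mm level from the pin, 37 mm above it. The bracket rises 13 mm above the pin within 20 mm of it; the rail top is 11 mm below the pin. Letters are in any order along the rail, tags 90 mm apart.
- bay_d (a point): Middle of tag d's bay on the tray floor, 4 mm above the bench, 100 mm level from its pin: the bin that stands here is tag d's bin. The stock board is a fixed grey steel tray, 480 x 205 mm, of five bays 90 mm apart, with the tag rail along its front on two end posts 84 mm high.
- tag_e (a joint): Lean of flip tag e, rad: +0.87 (50 deg) rests leaning to its bin, solid-disc face up; -0.87 rests leaning away from the bins, open-ring face up; 0 upright. White plate 56 mm wide, 60 mm tall, 2.6 mm thick, 17 g, hinged at its bottom edge. Push the slippery free edge level, with a fingertip 12 to 18 mm lower than it, across the hinge: 20 deg past upright it falls over by itself. Takes under 3 N.
- pin_e (a point): Middle of tag e's hinge pin, 95 mm above the bench; fixed. x axis level to the bins, y along the hinge, z up. At rest the tag's free edge is 44 mm level from the pin, 37 mm above it. The bracket rises 13 mm above the pin within 20 mm of it; the rail top is 11 mm below the pin. Letters are in any order along the rail, tags 90 mm apart.
- bay_e (a point): Middle of tag e's bay on the tray floor, 4 mm above the bench, 100 mm level from its pin: the bin that stands here is tag e's bin. The stock board is a fixed grey steel tray, 480 x 205 mm, of five bays 90 mm apart, with the tag rail along its front on two end posts 84 mm high.
- bin_standoffs: Black open-front picking bin, 130 mm deep, 80 mm wide, 55 mm high (front lip 34 mm, nearest the tags), origin at the middle of its underside, x axis from its front to its back; stands loose in one bay of the tray. FULL: heaped to the rim (highest about 70 mm above the bench) with aluminium hex standoffs (22 mm).
- bin_capacitors: Black open-front picking bin, 130 mm deep, 80 mm wide, 55 mm high (front lip 34 mm, nearest the tags), origin at the middle of its underside, x axis from its front to its back; stands loose in one bay of the tray. FULL: heaped to the rim (highest about 70 mm above the bench) with can capacitors (16 mm, silver with dark sleeves).
- bin_resistors: Black open-front picking bin, 130 mm deep, 80 mm wide, 55 mm high (front lip 34 mm, nearest the tags), origin at the middle of its underside, x axis from its front to its back; stands loose in one bay of the tray. FULL: heaped to the rim (highest about 70 mm above the bench) with white ceramic block resistors (25 mm).
- bin_heatsinks: Black open-front picking bin, 130 mm deep, 80 mm wide, 55 mm high (front lip 34 mm, nearest the tags), origin at the middle of its underside, x axis from its front to its back; stands loose in one bay of the tray. NOT full: only three finned aluminium heatsinks lie on its floor.
- bin_bare: Black open-front picking bin, 130 mm deep, 80 mm wide, 55 mm high (front lip 34 mm, nearest the tags), origin at the middle of its underside, x axis from its front to its back; stands loose in one bay of the tray. NOT full: it is empty.
- circuit_board: Populated dark circuit board, 150 x 110 mm, on four standoffs, about 35 mm high, origin under its middle. Bystander.
- multimeter: Dark handheld multimeter lying on its back, 150 x 72 x 40 mm, origin under its middle. Bystander.
- screwdriver: Screwdriver, 170 mm long, lying on the bench in front of the board, about 30 mm high. Bystander.
- jar: Small brown glass jar with a grey lid, 54 mm across, 60 mm high, origin at the middle of its underside. Bystander.
Things that resemble listed ones, but are neither listed nor needed, are in the scene too. What is shaped like the bin_heatsinks but purple is not meant. Leave any orange or red look-alike of the bin_standoffs alone.

How it is judged:
By the outcome, as a careful person would: the job done as asked, in the order asked, and still so for the second after the job is handed in, with the robot touching nothing.
It also fails if it takes over 58 s, if anything falls off the work surface, if the arm or the gripper's body presses on something with over 40 N, if the wrist force passes 120 N, or if a joint passes its speed limit or range.

ROBOT

A 6-joint arm with a two-finger parallel gripper is mounted at the origin on the work surface. World frame = base frame: x ahead of the robot, y to its left, z up, the work surface at z = 0. Lengths are in m, angles in rad, forces in N, time in s.
With the tool pointing down it reaches from about 0.25 to 0.725 m from the base axis. Payload 4 kg.
Tool frame: the origin (TCP) lies between the finger pads; the fingertips stand 11 mm ahead of it and the grasp point (between the pads) lies 8 mm behind it (bot.tip_extent is the distance from the TCP to the fingertips, in m); z points along the fingers, y is the line along which they close (so a half turn about z gives the same grasp; the last joint's range is limited). The gripper opens to 85 mm and grips with 20 to 120 N. Pads are 22 mm wide; open, the fingers measure 114 mm over their backs; the gripper's body (76 mm by 85 mm) begins 54 mm behind the grasp point. The pads swing forward as they close: fully open they stand 13 mm farther back than shut.
Start: joints at [0, 0.241, 0.005, 1.335, 0, 1.571], TCP at [0.5, -0, 0.242] pointing down, gripper open.
Joint ranges: [-2.72, 2.72], [-1.05, 1.87], [-1.09, 1.28], [-1.99, 2.15], [-1.42, 1.44], [-3.14, 3.14]. Speed limits (rad/s): [2.79, 2.79, 3.14, 3.14, 3.14, 3.14].

INTERFACE

Orientations are given as a unit quaternion [x, y, z, w].
In Python, from workcell import bot gives the robot as it stands. The module is installed in compiled form; this text tells all that it offers.
- The arm moves only by the tool drive_tool, never from a script. Its argument "rows" is a list of rows, each an object of numbers: "dx", "dy", "dz": the shift along the tool's x, y, z in units of 50 mm (1.0 is 50 mm); "wx", "wy", "wz": the turn, a rotation vector about the tool's x, y, z in units of 5 degrees (1.0 is 5 degrees); "hand": the finger opening in mm, from 0 to 85.4. A call has 1 to 20 rows; each row is the pose to reach, as a shift and turn from the pose commanded when the call began, along the tool's axes at that moment; what a row does not reach only later rows make up. A row lasts 1/10 s, in which the tool goes at most 50 mm and 8.59 degrees, less where a joint would pass 70% of its speed; a pose out of reach is approached as far as the arm can. A call with a gripper value outside its range is refused whole. The fingers move at their own pace and stop on an object; the grip force is fixed at half the most. Time passes only in rows, so rows that repeat a pose let the fingers close. It gives the time, the measured TCP pose, the force, the opening and the grip force at its end, in the units of the state.
- bot.get_obs(): the state, without advancing time (a new reading comes with each control period).
- bot.camera(name): name is "scene" or "side" or "wrist"; returns the picture (400x640x3 uint8, red, green, blue); there is no depth.
- bot.get_calibration(name): a dict with "vfov" (degrees; the focal length in pixels is half the picture's height over the tangent of half this angle, whatever the lens; pixels are square), "cx", "cy" (the principal point, pixels), "origin" and "rotation" of the camera in the world; the wrist camera has in their place "mount" (4x4, takes a point from camera to tool coordinates, whose origin is the TCP and whose axes are the flange's). Camera axes: x right, y up, looking along -z (the intrinsics and any distortion apply to the point x, -y, -z); pixel columns grow to the right and rows downward; lengths in m; the calibration is good to about 2 mm. A picture is of the moment at which its call begins: read the wrist's pose just before it. get_calibration takes no time and is no camera call.
- bot.job_done(): hands the job in; it is judged then, once.
Trained networks look in the newest picture that a camera, given by its name, has taken for a name from the list of things; names that differ only in an ending like _2 or _b are one class to them, and where a whole thing is asked for, a point or a joint stands for the part that bears it (a point fixed in the world has none). Each returns a list of dicts, best first, with "score" (0 to 1); they miss things now and then, are a little off and sometimes report something else, mostly with a low value. They report only what shows in the picture. A call takes as long as a camera call. They do not tell look-alikes from the thing itself.
- bot.look_for(camera, thing): "extent" ([centre column, centre row, width, height] in pixels, round what is visible of it).
- bot.outline_of(camera, thing): "region" (400x640 bool, what is visible of it) and "extent" ([centre column, centre row, width, height] in pixels, round what is visible of it).
The state is a dict: "clock": time; "joint_pos": joint angles; "joint_vel": joint speeds; "tau": joint torques, N m; "eef_pos": TCP position; "tool_rot": TCP orientation; "ft_force": force on the tool from outside, world axes, zero at the start; "ft_torque": the same for the moment, N m; "grip_width": finger opening in m; "grasp_force": force on a finger pad.
Only numpy, scipy, OpenCV 4.12 (cv2) and the standard library are available. Lean on these libraries where they do the work, as an engineer would, in place of code of your own. Each camera call takes 0.05 s, during which the arm holds its last target. There are 200 camera calls.

## Working session

There is one attempt and no reset: what is moved stays moved. The work goes in short steps, Python scripts to look and compute and a tool call to move; the robot and the scene stay as the last step left them, time stands still between calls to the robot, and variables do not carry over. Pictures are saved under pics/ and viewed, at most 10 in all, crops included, and the job is handed in when it is done.

Besides the shell and the picture viewer there is one more tool, called after ">>>" by a JSON object that holds its "name" and its "arguments". drive_tool: Moves the arm, as the interface text tells. Its arguments: {"type":"object","properties":{"rows":{"type":"array","items":{"type":"object","properties":{"dx":{"type":"number"},"dy":{"type":"number"},"dz":{"type":"number"},"wx":{"type":"number"},"wy":{"type":"number"},"wz":{"type":"number"},"hand":{"type":"number"}}}}},"required":["rows"]}

```bash
mkdir -p pics; python3 - <<'E'
from workcell import bot
import cv2,numpy as np
np.set_printoptions(precision=4,suppress=True)
for n in ("scene","side"):
    im=bot.camera(n); cv2.imwrite(f"pics/{n}0.png",im[:,:,::-1])
    c=bot.get_calibration(n); print(n,c)
    for t in ("tag_a","bin_standoffs","bin_capacitors","bin_resistors","bin_heatsinks","bin_bare"):
        for d in bot.look_for(n,t): print(t,round(d["score"],2),np.round(d["extent"]))
print(bot.get_obs()["eef_pos"],bot.get_obs()["tool_rot"],bot.tip_extent,bot.get_obs()["clock"]); print(bot.get_calibration("wrist"))
E
```

```text
scene {'vfov': 48.967237161042256, 'cx': 321.7247471784315, 'cy': 196.9108539290495, 'origin': array([1.4881, 0.1001, 0.918 ]), 'rotation': array([0.2711, 0.31  , 0.6715, 0.6161])}
tag_a 0.86 [274. 181.  19.  18.]
tag_a 0.76 [338. 181.  27.  20.]
tag_a 0.61 [163. 206.  35.  38.]
tag_a 0.59 [370. 179.  19.  22.]
tag_a 0.33 [283. 167.  12.  24.]
bin_standoffs 0.96 [344. 229.  36.  42.]
bin_standoffs 0.93 [323. 298.  63.  63.]
bin_standoffs 0.75 [218. 220.  35.  43.]
bin_capacitors 0.55 [278. 234.  33.  37.]
bin_capacitors 0.35 [375. 227.  40.  40.]
bin_capacitors 0.31 [162. 205.  35.  43.]
bin_resistors 0.67 [310. 234.  34.  34.]
bin_resistors 0.62 [410. 227.  37.  37.]
bin_heatsinks 0.89 [408. 160.  42.  39.]
bin_heatsinks 0.82 [408. 226.  40.  39.]
bin_heatsinks 0.69 [481. 276.  52.  47.]
bin_heatsinks 0.43 [400. 180.  19.  30.]
bin_bare 0.78 [374. 229.  38.  41.]
side {'vfov': 56.82084121376563, 'cx': 320.02551146021887, 'cy': 201.37845291293095, 'origin': array([0.2585, 0.802 , 0.9086]), 'rotation': array([-0.0798,  0.3898,  0.9026, -0.1642])}
tag_a 0.7 [328. 192.  22.  22.]
tag_a 
[... 230 characters left out ...]
]
bin_standoffs 0.79 [245. 205.  31.  33.]
bin_standoffs 0.76 [302. 226.  48.  32.]
bin_capacitors 0.63 [309. 186.  34.  26.]
bin_resistors 0.94 [305. 206.  43.  33.]
bin_heatsinks 0.97 [208. 311.  51.  62.]
bin_heatsinks 0.84 [286. 271.  53.  41.]
bin_heatsinks 0.6 [390. 311.  67.  45.]
bin_bare 0.83 [294. 245.  48.  38.]
bin_bare 0.28 [307. 205.  43.  28.]
[ 0.5    -0.      0.2423] [ 0.7071  0.7071  0.     -0.    ] 0.011 0.7
{'vfov': 68.25349072855657, 'cx': 324.6605695930703, 'cy': 201.04489494022178, 'mount': array([[-0.0007,  0.9645,  0.2641,  0.0676],
       [ 1.    ,  0.0009, -0.0004,  0.0002],
       [-0.0006,  0.2641, -0.9645, -0.1322],
       [ 0.    ,  0.    ,  0.    ,  1.    ]])}
```

View pics/scene0.png

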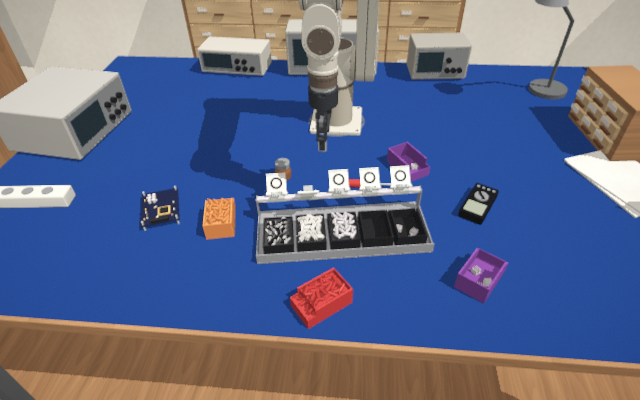

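View pics/side0.png

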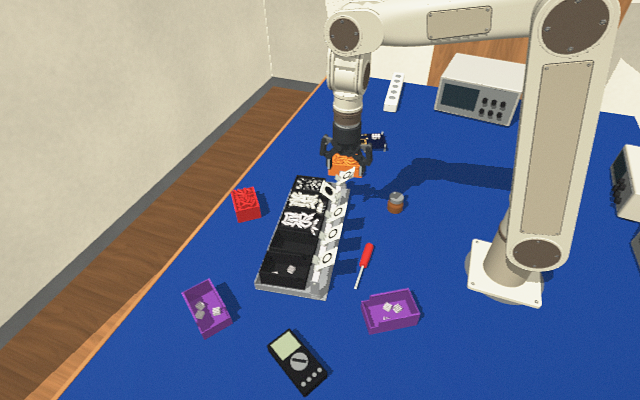

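The scene view has bins at columns 278 (capacitors), 310 (resistors), 344 (standoffs), 375 (bare) and 408 (heatsinks). Rings show at columns 276, 338, 370 and 401, and the tag at 308 leans to its bin. So the capacitors and standoffs tags look wrong. Next I'll locate them and check with the wrist camera.

```bash
cat > h.py <<'E'
from workcell import bot
import cv2,numpy as np
from scipy.spatial.transform import Rotation as R
np.set_printoptions(precision=4,suppress=True)
def cam(n):
    c=bot.get_calibration(n)
    f=200/np.tan(np.radians(c["vfov"])/2)
    if n=="wrist":
        o=bot.get_obs(); T=np.eye(4);T[:3,:3]=R.from_quat(o["tool_rot"]).as_matrix();T[:3,3]=o["eef_pos"]
        M=T@c["mount"]; return f,c["cx"],c["cy"],M[:3,3],M[:3,:3]
    r=np.asarray(c["rotation"]); r=R.from_quat(r).as_matrix() if r.size==4 else r
    return f,c["cx"],c["cy"],np.array(c["origin"]),r
def ray(C,u,v):
    f,cx,cy,o,r=C; d=r@np.array([(u-cx)/f,-(v-cy)/f,-1]); return o,d/np.linalg.norm(d)
def atz(C,u,v,z):
    o,d=ray(C,u,v); return o+d*(z-o[2])/d[2]
def tri(rs):
    A=sum(np.eye(3)-np.outer(d,d) for o,d in rs); b=sum((np.eye(3)-np.outer(d,d))@o for o,d in rs)
    return np.linalg.solve(A,b)
def proj(C,p):
    f,cx,cy,o,r=C; q=r.T@(np.asarray(p)-o); return np.array([cx-f*q[0]/q[2],cy+f*q[1]/q[2]])
E
python3 - <<'E'
from h import *
S=cam("scene");D=cam("side")
for a,b in (((274,181),None),((338,181),(341,212)),((370,179),(334,232)),((401,177),(326,259)),((274,181),(346,177))):
    print(a, atz(S,*a,.113), atz(D,*b,.113) if b else '', tri([ray(S,*a),ray(D,*b)]) if b else '')
for n,u,v in (("caps",278,234),("res",310,231),("stand",344,229),("bare",375,228),("heat",408,226)): print(n,atz(S,u,v,.05))
W=cam("wrist");im=bot.camera("wrist");cv2.imwrite("pics/w0.png",im[:,:,::-1])
for d in bot.look_for("wrist","tag_a"): print(round(d["score"],2),np.round(d["extent"]),atz(W,*d["extent"][:2],.113))
E
```

```text
(274, 181) [ 0.5202 -0.1448  0.113 ]  
(338, 181) [0.5068 0.0403 0.113 ] [0.4981 0.0357 0.113 ] [0.4997 0.0375 0.1103]
(370, 179) [0.491  0.1321 0.113 ] [0.4908 0.1204 0.113 ] [0.491  0.1288 0.1168]
(401, 177) [0.4753 0.2217 0.113 ] [0.4784 0.2202 0.113 ] [0.4779 0.2215 0.115 ]
(274, 181) [ 0.5202 -0.1448  0.113 ] [ 0.5359 -0.1293  0.113 ] [ 0.5336 -0.1368  0.1164]
caps [ 0.67   -0.1129  0.05  ]
res [ 0.652  -0.0268  0.05  ]
stand [0.6372 0.0659 0.05  ]
bare [0.6268 0.1509 0.05  ]
heat [0.612  0.2417 0.05  ]
0.97 [360. 312.  51.  50.] [ 0.5363 -0.1223  0.113 ]
0.82 [328. 153.  62.  81.] [0.5037 0.0401 0.113 ]
0.62 [309.  40.  76.  80.] [0.4878 0.1295 0.113 ]
0.57 [393. 238.  66.  64.] [ 0.5651 -0.0409  0.113 ]
```

View pics/w0.png

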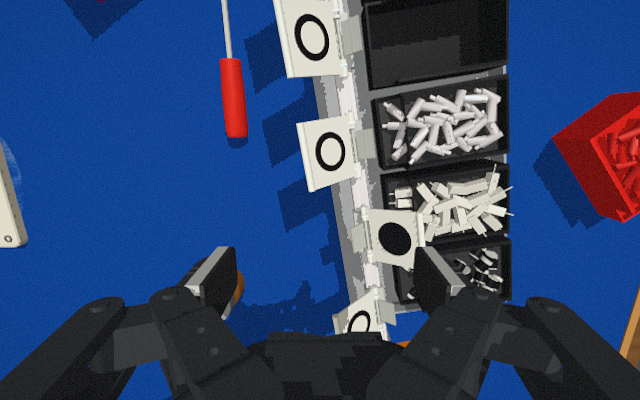

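Confirmed: the capacitors tag (bottom, 358,322) and the standoffs tag (330,153) show rings, the resistors tag shows a disc, and the bare bin's tag shows a ring. Now for the exact edge geometry.

```bash
python3 - <<'E'
from h import *
W=cam("wrist");S=cam("scene")
for n,a,b in (("standTop",(300,126),(311,190)),("bareTop",(277,5),(288,78)),("resTop(+)",(417,212),(424,268))):
    p,q=atz(W,*a,.132),atz(W,*b,.132); print(n,p,q,(p+q)/2,np.linalg.norm(p-q),np.degrees(np.arctan2(q[0]-p[0],p[1]-q[1])))
th=np.radians(8.5)
# rail direction from bin dividers / bins row: right bin edges at rim
im=cv2.imread("pics/scene0.png")[140:280,230:450]; cv2.imwrite("pics/sc.png",cv2.resize(im,None,fx=3.6,fy=3.6,interpolation=cv2.INTER_CUBIC))
E
```

```text
standTop [0.4807 0.0632 0.132 ] [0.4888 0.0108 0.132 ] [0.4847 0.037  0.132 ] 0.0529557393808322 8.781516495299297
bareTop [0.466  0.1478 0.132 ] [0.4723 0.0988 0.132 ] [0.4692 0.1233 0.132 ] 0.04938539271698915 7.31436059099211
resTop(+) [ 0.5798 -0.0087  0.132 ] [ 0.5905 -0.062   0.132 ] [ 0.5851 -0.0353  0.132 ] 0.05438721474383146 11.376314499454038
```

View pics/sc.png

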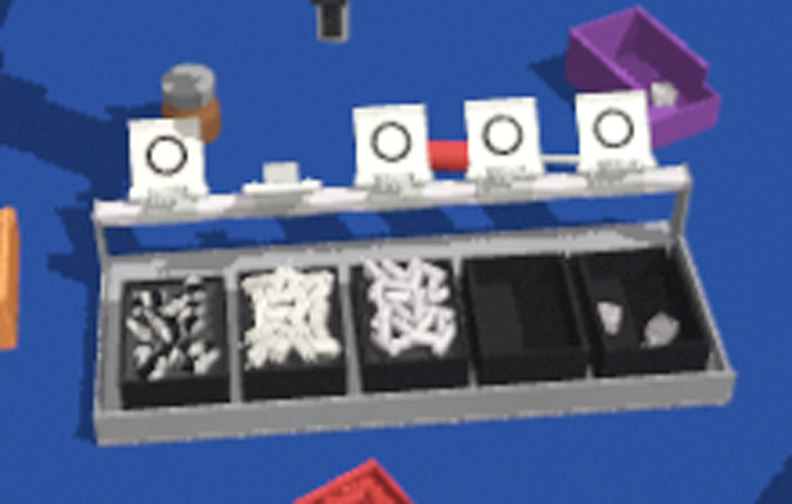

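Edges are consistent: the rail is yawed about 9°. The standoffs tag's free edge is at about (0.485, 0.038) and its pin at (0.528, 0.045). The capacitors pin works out at about (0.556, -0.133). I'll go behind the standoffs tag with the hand closed.

>>> {"name": "drive_tool", "arguments": {"rows": [{"dx":0.3,"dy":-0.5,"wz":-0.9,"hand":0},{"dx":0.65,"dy":-1.0,"wz":-1.8,"hand":0},{"dx":0.65,"dy":-1.0,"wz":-1.8,"hand":0},{"dx":0.65,"dy":-1.0,"dz":0.6,"wz":-1.8,"hand":0},{"dx":0.65,"dy":-1.0,"dz":1.2,"wz":-1.8,"hand":0},{"dx":0.65,"dy":-1.0,"dz":1.7,"wz":-1.8,"hand":0},{"dx":0.65,"dy":-1.0,"dz":2.1,"wz":-1.8,"hand":0},{"dx":0.65,"dy":-1.0,"dz":2.28,"wz":-1.8,"hand":0},{"dx":0.65,"dy":-1.0,"dz":2.28,"wz":-1.8,"hand":0},{"dx":0.65,"dy":-1.0,"dz":2.28,"wz":-1.8,"hand":0}]}}

```text
invalid input at $.rows[0]: expected keys dx, dy, dz, wx, wy, wz, hand
```

```bash
python3 - <<'E'
from h import *
o=bot.get_obs(); print(o["grip_width"],o["clock"])
W=cam("wrist");cv2.imwrite("pics/w1.png",bot.camera("wrist")[:,:,::-1])
for d in bot.look_for("wrist","tag_a"): print(round(d["score"],2),np.round(d["extent"]))
t=o["eef_pos"]; print("pin",proj(W,[.528,.045,.095]),"edge",proj(W,[.485,.038,.132]),"tip",proj(W,t-[0,0,.011]))
E
```

```text
0.08538966648696807 0.8
0.92 [330. 152.  64.  78.]
0.86 [311.  40.  74.  80.]
0.67 [334. 153.  76.  81.]
0.66 [394. 238.  71.  61.]
0.59 [358. 311.  49.  45.]
pin [354.2832 145.3004] edge [305.9776 157.7059] tip [324.2617 252.7919]
```

View pics/w1.png

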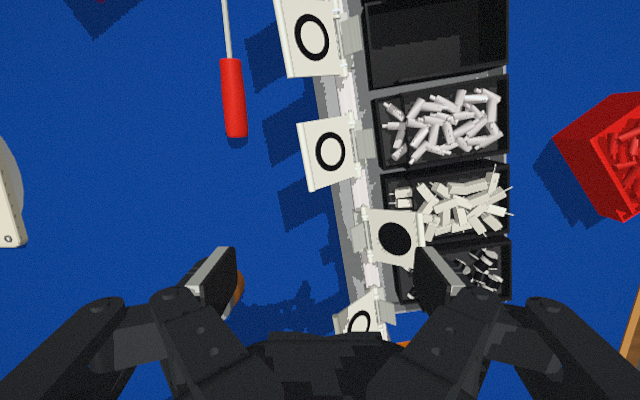

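The move was refused because every row needs all its keys, so the view hasn't changed (standoffs tag still at 330,152). The predicted pin and edge pixels fit the picture. Resending with all keys.

>>> {"name": "drive_tool", "arguments": {"rows": [{"dx":0.3,"dy":-0.5,"dz":0,"wx":0,"wy":0,"wz":-0.9,"hand":0},{"dx":0.65,"dy":-1.0,"dz":0,"wx":0,"wy":0,"wz":-1.8,"hand":0},{"dx":0.65,"dy":-1.0,"dz":0,"wx":0,"wy":0,"wz":-1.8,"hand":0},{"dx":0.65,"dy":-1.0,"dz":0.6,"wx":0,"wy":0,"wz":-1.8,"hand":0},{"dx":0.65,"dy":-1.0,"dz":1.2,"wx":0,"wy":0,"wz":-1.8,"hand":0},{"dx":0.65,"dy":-1.0,"dz":1.7,"wx":0,"wy":0,"wz":-1.8,"hand":0},{"dx":0.65,"dy":-1.0,"dz":2.1,"wx":0,"wy":0,"wz":-1.8,"hand":0},{"dx":0.65,"dy":-1.0,"dz":2.28,"wx":0,"wy":0,"wz":-1.8,"hand":0},{"dx":0.65,"dy":-1.0,"dz":2.28,"wx":0,"wy":0,"wz":-1.8,"hand":0},{"dx":0.65,"dy":-1.0,"dz":2.28,"wx":0,"wy":0,"wz":-1.8,"hand":0}]}}

```text
clock: 1.9
eef_pos: [0.4508, 0.0324, 0.129]
tool_rot: [0.65, 0.76, 0.0, 0.0]
ft_force: [0.3, 0.4, 0.2]
grip_width: 0.0003
grasp_force: 0.0
```

```bash
python3 - <<'E'
from h import *
o=bot.get_obs(); print(o["grip_width"],o["clock"],o["eef_pos"],o["ft_force"])
W=cam("wrist");cv2.imwrite("pics/w2.png",bot.camera("wrist")[:,:,::-1])
t=o["eef_pos"]; print("pin",proj(W,[.528,.045,.095]),"edge",proj(W,[.485,.038,.132]),"tip",proj(W,t-[0,0,.011]))
n=np.array([.988,.156,0]);print("gap n",(np.array([.485,.038,0])-t)@n, "lat",(np.array([.485,.038,0])-t)@[-.156,.988,0])
E
```

```text
0.0003315846990275686 1.9 [0.4508 0.0324 0.129 ] [0.2519 0.3915 0.2265]
pin [453.4829 235.4387] edge [395.6857 264.8073] tip [323.9978 252.6949]
gap n 0.03463977024224481 lat 0.00016436062743235575
```

View pics/w2.png

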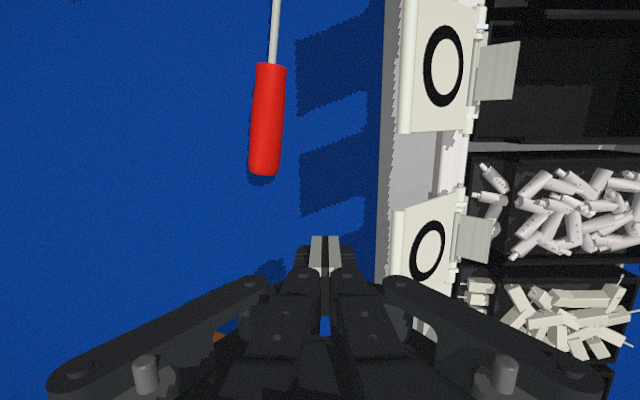

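The closed fingertip (325,255) sits squarely behind the standoffs tag's free edge (about 395,250), with the edge parallel to it. I'll push along tool y now.

>>> {"name": "drive_tool", "arguments": {"rows": [{"dx":0,"dy":0.2,"dz":0,"wx":0,"wy":0,"wz":0,"hand":0},{"dx":0,"dy":0.4,"dz":0,"wx":0,"wy":0,"wz":0,"hand":0},{"dx":0,"dy":0.6,"dz":0,"wx":0,"wy":0,"wz":0,"hand":0},{"dx":0,"dy":0.8,"dz":0,"wx":0,"wy":0,"wz":0,"hand":0},{"dx":0,"dy":1.0,"dz":0,"wx":0,"wy":0,"wz":0,"hand":0},{"dx":0,"dy":1.1,"dz":0,"wx":0,"wy":0,"wz":0,"hand":0}]}}

```text
clock: 2.55
eef_pos: [0.5057, 0.0413, 0.1282]
tool_rot: [0.649, 0.76, 0.0, 0.0]
ft_force: [-0.9, -0.1, -0.2]
grip_width: -0.0
grasp_force: 0.0
```

>>> {"name": "drive_tool", "arguments": {"rows": [{"dx":0,"dy":0.15,"dz":0,"wx":0,"wy":0,"wz":0,"hand":0},{"dx":0,"dy":0.3,"dz":0,"wx":0,"wy":0,"wz":0,"hand":0},{"dx":0,"dy":0.45,"dz":0,"wx":0,"wy":0,"wz":0,"hand":0},{"dx":0,"dy":0.6,"dz":0,"wx":0,"wy":0,"wz":0,"hand":0},{"dx":0,"dy":0.6,"dz":0,"wx":0,"wy":0,"wz":0,"hand":0},{"dx":0,"dy":0.6,"dz":0,"wx":0,"wy":0,"wz":0,"hand":0}]}}

```text
clock: 3.15
eef_pos: [0.5339, 0.0458, 0.1282]
tool_rot: [0.649, 0.76, -0.0, -0.0]
ft_force: [-0.4, 0.6, -0.2]
grip_width: -0.0001
grasp_force: 0.0
```

```bash
python3 - <<'E'
from h import *
cv2.imwrite("pics/s3.png",cv2.resize(bot.camera("scene")[140:280,230:450,::-1],None,fx=3.6,fy=3.6))
E
```

```text
(no output)
```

View pics/s3.png

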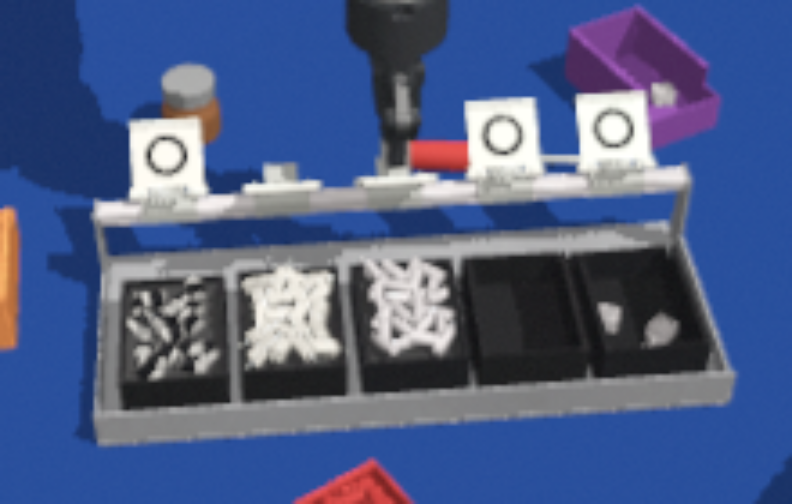

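The standoffs tag now leans to its bin (392,182), matching the resistors tag. Next I retreat and shift 180 mm along the rail to behind the capacitors tag.

>>> {"name": "drive_tool", "arguments": {"rows": [{"dx":0,"dy":-0.6,"dz":0,"wx":0,"wy":0,"wz":0,"hand":0},{"dx":0,"dy":-1.2,"dz":0,"wx":0,"wy":0,"wz":0,"hand":0},{"dx":0,"dy":-1.7,"dz":0,"wx":0,"wy":0,"wz":0,"hand":0},{"dx":-0.7,"dy":-1.7,"dz":0,"wx":0,"wy":0,"wz":0,"hand":0},{"dx":-1.5,"dy":-1.7,"dz":0,"wx":0,"wy":0,"wz":0,"hand":0},{"dx":-2.3,"dy":-1.7,"dz":0,"wx":0,"wy":0,"wz":0,"hand":0},{"dx":-3.1,"dy":-1.7,"dz":0,"wx":0,"wy":0,"wz":0,"hand":0},{"dx":-3.6,"dy":-1.7,"dz":0,"wx":0,"wy":0,"wz":0,"hand":0},{"dx":-3.6,"dy":-1.7,"dz":0,"wx":0,"wy":0,"wz":0,"hand":0},{"dx":-3.6,"dy":-1.7,"dz":0,"wx":0,"wy":0,"wz":0,"hand":0}]}}

```text
clock: 4.2
eef_pos: [0.4776, -0.1454, 0.1282]
tool_rot: [0.65, 0.76, 0.0, -0.0]
ft_force: [-0.3, 0.3, 0.8]
grip_width: -0.0002
grasp_force: 0.0
```

```bash
python3 - <<'E'
from h import *
cv2.imwrite("pics/w4.png",bot.camera("wrist")[:,:,::-1])
E
```

```text
(no output)
```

View pics/w4.png

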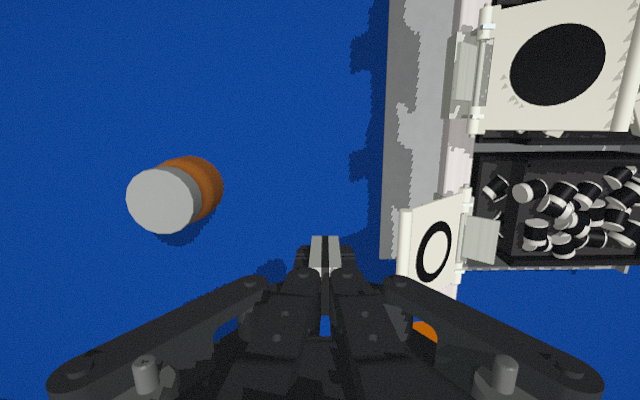

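The geometry is the same as before: tip at (325,255), tag edge at about (400,250), a few pixels farther off. I'll push the same way.

>>> {"name": "drive_tool", "arguments": {"rows": [{"dx":0,"dy":0.2,"dz":0,"wx":0,"wy":0,"wz":0,"hand":0},{"dx":0,"dy":0.4,"dz":0,"wx":0,"wy":0,"wz":0,"hand":0},{"dx":0,"dy":0.6,"dz":0,"wx":0,"wy":0,"wz":0,"hand":0},{"dx":0,"dy":0.8,"dz":0,"wx":0,"wy":0,"wz":0,"hand":0},{"dx":0,"dy":1.0,"dz":0,"wx":0,"wy":0,"wz":0,"hand":0},{"dx":0,"dy":1.2,"dz":0,"wx":0,"wy":0,"wz":0,"hand":0},{"dx":0,"dy":1.35,"dz":0,"wx":0,"wy":0,"wz":0,"hand":0},{"dx":0,"dy":1.5,"dz":0,"wx":0,"wy":0,"wz":0,"hand":0},{"dx":0,"dy":1.65,"dz":0,"wx":0,"wy":0,"wz":0,"hand":0},{"dx":0,"dy":1.75,"dz":0,"wx":0,"wy":0,"wz":0,"hand":0},{"dx":0,"dy":1.75,"dz":0,"wx":0,"wy":0,"wz":0,"hand":0},{"dx":0,"dy":1.75,"dz":0,"wx":0,"wy":0,"wz":0,"hand":0},{"dx":0,"dy":1.2,"dz":0,"wx":0,"wy":0,"wz":0,"hand":0},{"dx":0,"dy":0.6,"dz":0,"wx":0,"wy":0,"wz":0,"hand":0},{"dx":0,"dy":0,"dz":0,"wx":0,"wy":0,"wz":0,"hand":0},{"dx":0,"dy":0,"dz":-0.8,"wx":0,"wy":0,"wz":0,"hand":0},{"dx":0,"dy":0,"dz":-1.6,"wx":0,"wy":0,"wz":0,"hand":0},{"dx":0,"dy":0,"dz":-2,"wx":0,"wy":0,"wz":0,"hand":0},{"dx":0,"dy":0,"dz":-2,"wx":0,"wy":0,"wz":0,"hand":0},{"dx":0,"dy":0,"dz":-2,"wx":0,"wy":0,"wz":0,"hand":0}]}}

```text
clock: 6.25
eef_pos: [0.4779, -0.1454, 0.2285]
tool_rot: [0.65, 0.76, 0.0, 0.0]
ft_force: [-0.0, 1.1, -0.5]
grip_width: 0.0001
grasp_force: 0.0
```

```bash
python3 - <<'E'
from h import *
cv2.imwrite("pics/s5.png",cv2.resize(bot.camera("scene")[140:280,230:450,::-1],None,fx=3.6,fy=3.6))
E
```

```text
(no output)
```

View pics/s5.png

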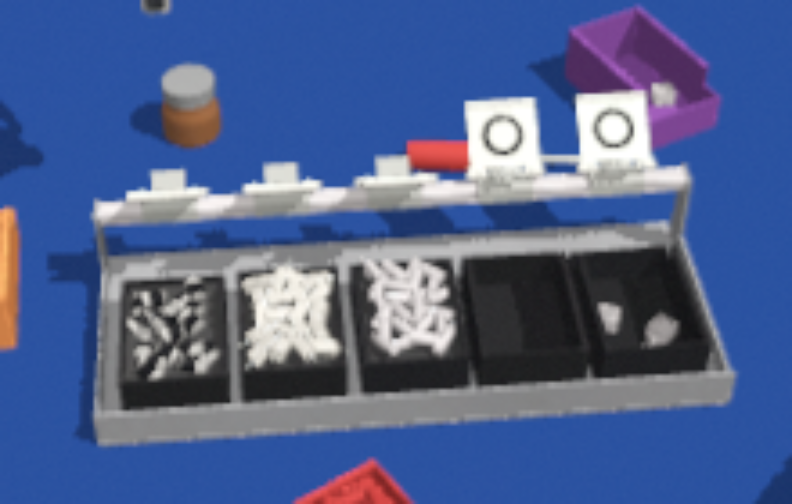

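The three tags of the full bins (167, 280 and 392) now lean to their bins. The bare and heatsinks tags still show rings (502 and 613), and nothing else has moved.

```bash
python3 -c "from workcell import bot; print(bot.job_done())"
```

```text
the job is handed in; nothing more can be done
None
```

I pushed over the two wrong tags (standoffs and capacitors) and left the three correct ones alone. In the final picture all five tags match their bins and nothing else has moved, and the job was handed in at about 6.3 s.

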